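# Free the seized lint-trap latch and lift the lid out

### The arm

A 6-joint arm with a two-finger parallel gripper is mounted at the origin on the work surface. World frame = base frame: x ahead of the robot, y to its left, z up, the work surface at z = 0. Lengths are in m, angles in degrees, forces in N, time in s.
With the tool pointing down it reaches from about 0.4 to 0.825 m from the base axis. Payload 7 kg.
Tool frame: the origin (TCP) lies at the very end of the fingers, on their centre line; the grasp point (between the pads) lies 19 mm behind it; z points along the fingers, y is the line along which they close (so a half turn about z gives the same grasp; the last joint's range is limited). The gripper opens to 88 mm and grips with 3 to 60 N. Pads are 19 mm wide; open, the fingers measure 130 mm over their backs; the gripper's body (78 mm by 193 mm) begins 47 mm behind the grasp point.
Start: joints at [81.366, 20.546, 0.682, 0, -70.136, -16.507], TCP at [0.287, 0.611, 0.227] pointing down, gripper open.
Joint ranges: [-176.03, 176.03], [-82.01, 121.73], [-58.28, 71.71], [-173.87, 95.51], [-174.79, -0.11], [-173.66, 173.66]. Speed limits (degrees/s): [136.94, 136.94, 172.46, 180, 180, 180].

### API

Orientations are given as [roll, pitch, yaw] about the fixed x, y, z axes, in that order (R = Rz(yaw) Ry(pitch) Rx(roll)).
In Python, from plant import r gives the robot as it stands. The module is installed in compiled form; this text tells all that it offers.
- The arm moves only by the tool jog_arm, never from a script. Its arguments are lists of equal length, an entry for each row: "travel": the shift along the tool's x, y, z each as a share of 50 cm, from -1 to 1, a list of three; "dr": the turn, a rotation vector about the tool's x, y, z each as a share of 360 degrees, from -1 to 1, a list of three; "claw": the opening, from 0 (shut) to 1 (fully open). A call has exactly 10 rows; each row is the pose to reach, as a shift and turn from the pose commanded when the call began, along the tool's axes at that moment, turning the shorter way round; what a row does not reach only later rows make up. A row lasts 1/8 s, in which the tool goes at most 62.5 mm and 10.7 degrees, less where a joint would pass 70% of its speed; a pose out of reach is approached as far as the arm can. A call with a number of a shift or a turn outside -1 to 1 is refused whole. A call with a gripper value outside its range is refused whole. The fingers move at their own pace and stop on an object; "newtons" is the grip in N (left out, the last holds). Time passes only in rows, so rows that repeat a pose let the fingers close, or fill a call up. It gives the time, the measured TCP pose, the force, the opening and the grip force at its end, in the units of the state.
- r.get_state(): the state, without advancing time (a new reading comes with each control period).
- r.capture(name): name is "scene" or "top"; returns a dict with "pixels" (420x560x3 uint8, red, green, blue), "range_z" (420x560 float32, m along the optical axis (not along the pixel's ray), 0 where there is no reading), "fx", "fy", "cx", "cy" (pixels), "dist_coeffs" ([k1, k2, p1, p2, k3] as OpenCV has them; the pictures are not rectified), "position" and "attitude" of the camera in the world. Camera axes: x right, y up, looking along -z (the intrinsics and any distortion apply to the point x, -y, -z); pixel columns grow to the right and rows downward; lengths in m; the calibration is good to about 2 mm. A picture is of the moment at which its call begins.
- r.close_job(): hands the job in; it is judged then, once.
Trained networks look in the newest picture that a camera, given by its name, has taken for a name from the list of things; names that differ only in an ending like _2 or _b are one class to them, and where a whole thing is asked for, a point or a joint stands for the part that bears it (a point fixed in the world has none). Each returns a list of dicts, best first, with "conf" (0 to 1); they miss things now and then, are a little off and sometimes report something else, mostly with a low value. They report only what shows in the picture. A call takes as long as a camera call. They do not tell look-alikes from the thing itself.
- r.boxes_of(name, camera): "extent" ([left, top, right, bottom] in pixels, round what is visible of it).
- r.regions_of(name, camera): "pixels" (420x560 bool, what is visible of it) and "extent" ([left, top, right, bottom] in pixels, round what is visible of it).
- r.tip_of(name, camera): "at" ([column, row] in pixels: a listed point, or the origin of a listed thing).
The state is a dict: "time_s": time; "joints": joint angles; "qd": joint speeds; "joint_torque": joint torques, N m; "tcp_pos": TCP position; "eef_rot": TCP orientation; "contact_force": force on the tool from outside, world axes, zero at the start; "moment": the same for the moment, N m; "gripper_width": finger opening in m; "gripper_force": force on a finger pad.
Only numpy, scipy, OpenCV 4.12 (cv2) and the standard library are available. Lean on these libraries where they do the work, as an engineer would, in place of code of your own. Each camera call takes 0.05 s, during which the arm holds its last target. There are 200 camera calls.

### The job

The lint trap's lid is held by a latch whose winged knob has seized with corrosion. Work the wing back and forth from stop to stop in small arcs, feeling for each stop and never wrenching it hard enough to bend it, until it breaks free; then turn it anticlockwise until the latch is well clear of the lid. Lift the lid out by its red handle and set it down flat, without dropping it, in the middle of the upper blue basin, leaving the other things where they are.

Things in the scene. Friction and masses are not known exactly. Their poses are not given: they have to be found in the camera images.
- trap: The lint trap, a low steel box fixed to the slab. Origin on the slab at the foot of the latch's round post (26 mm wide, 40 mm high). The box lies on the +x side of the post, from x = 17 to 167 mm and y = -58 to 58 mm in this frame, rim 40 mm high.
- latch (a joint): Turn of the latch about the post's axis, rad, anticlockwise from above positive; 0: bar along the trap's +x, over the lid; clear of the lid from 1.05, end stop 1.6. Seized, it moves only between two unseen stops 0.13 to 0.36 rad either side of 0, unequal, shifting with each stroke. A stroke home to one stop, then home to the other, loosens it a step; 1 to 4 such pairs free it to turn past 0.4.
- wing (a joint): Spring twist of the winged knob against the latch bar, rad, anticlockwise positive, 0 without torque; 8 N m/rad. Travel between stops takes 0.06 to 0.3 N m; 0.45 to 0.6 N m (0.06 to 0.075 rad) means firmly home on a stop. Pushing on one side only, or stopping 0.02 rad short of a stop, may loosen nothing. Past 0.12 rad (0.96 N m) either way the wing is bent and the job spoiled.
- wing_grip (a point): Point on the turning axis in the rust-coloured wing, 78 mm above the slab, 15 mm below the wing's top. The wing is an upright flat blade 56 mm long (along this frame's x), 9 mm thick (along y), from 57 to 93 mm above the slab; pinch it across its thickness from above, on the axis, with some 60 to 80 N.
- latch_tip (a point): End of the steel latch bar, 36 mm from the post's axis; the bar is 8 mm wide, 5 mm thick, its top 47 mm above the slab, and overlaps the lid by 12 mm.
- lid: The lid, a steel plate 136 x 102 x 4 mm, about 0.3 kg, loose in a recess of the trap with 2 mm clearance all round, underside 34 mm above the slab. Origin at the centre of its underside, z up. Its red handle is a bar along the lid's y, 62 mm long, 12 mm thick (along x), 14 mm high, its top 40 mm above the origin, on two legs; pinch it across x from above with some 40 N.
- basins: Two nested round blue basins, fixed, 300 mm across the rim; upper rim 102 mm above the slab. Origin on the slab under their centre.
- basin_in (a point): Centre of the upper basin's flat inner floor, 26 mm above the slab; the floor is 248 mm across and the wall leans outward to 292 mm inside the rim.
- brush: Bystander: wooden-handled brush lying on the slab. Origin at its middle, underneath.
- tin: Bystander: steel tin with twist cap, 72 mm across, 120 mm high, origin under its centre.
- detergent: Bystander: white detergent bottle, 72 mm across, 190 mm high, origin under its centre.
- softener: Bystander: green softener bottle, 68 mm across, 160 mm high, origin under its centre.
- mug: Bystander: white mug, 76 mm across, 85 mm high, origin under its centre.
- soap: Bystander: yellow bar of soap, 80 x 52 x 26 mm, origin under its centre.
- pegbox: Bystander: open green plastic box, 100 x 80 x 50 mm, origin under its centre.
Things that resemble listed ones, but are neither listed nor needed, are in the scene too. What is shaped like the lid but black, orange or yellow is not meant.

How it is judged (in metres and radians):
On the way, in this order (a step that is already met when the one before it is completed fails the run):
1. the latch is broken free and turned anticlockwise clear of the lid (at least 1.05 rad) (value of joint latch above 1.05 rad), for 0.2 s.
2. the lid is lifted out of the trap in the gripper (z of lid in the frame of trap above 0.06 m and contact force between the fingers and lid above 1 N), for 0.1 s.
At the end, for the whole second after the job is handed in: The latch stands at 1.05 rad or more, and the lid lies released and at rest, upright and flat (within 0.1 rad) on the floor of the upper basin (within 10 mm of it in height), its centre within 50 mm of the basin's centre (value of joint latch above 1.05 rad and horizontal distance between lid and basin_in below 0.05 m and z of lid in the frame of basin_in below 0.01 m and angle between lid's own z axis and vertical below 0.1 rad and linear speed of lid below 0.02 m/s); the robot touches nothing.
It fails at once if the wing is wrenched until it bends (twist over 0.12 rad either way) (value of joint wing above 0.12 rad or value of joint wing below -0.12 rad).
It fails at once if the lid is dropped (faster than 0.5 m/s while not held) (linear speed of lid above 0.5 m/s and not (contact force between the fingers and lid above 0.1 N)).
It fails at once if a bystander is moved more than 30 mm (distance of any of brush, tin, detergent, softener, mug, soap, pegbox from where it was at the start of the episode above 0.03 m).
It also fails if it takes over 72 s, if anything falls off the work surface, if the arm or the gripper's body presses on something with over 40 N, if the wrist force passes 120 N, or if a joint passes its speed limit or range.

## Working session

There is one attempt and no reset: what is moved stays moved. The work goes in short steps, Python scripts to look and compute and a tool call to move; the robot and the scene stay as the last step left them, time stands still between calls to the robot, and variables do not carry over. Pictures are saved under pics/ and viewed, at most 10 in all, crops included, and the job is handed in when it is done.

Besides the shell and the picture viewer there is one more tool, called after "Call:" by a JSON object that holds its "op" and its "data", one argument or row to a line. jog_arm: Moves the arm, as the interface text tells. Its arguments: {"type":"object","properties":{"travel":{"type":"array"},"dr":{"type":"array"},"claw":{"type":"array"},"newtons":{"type":"number"}},"required":["travel","dr","claw"]}

```bash
mkdir -p pics
cat > h.py <<'E'
from plant import r
import numpy as np, cv2
from scipy.spatial.transform import Rotation as R
def att(c):
    a=np.array(c["attitude"],float)
    return a if a.shape==(3,3) else (R.from_euler('xyz',a,degrees=True).as_matrix() if a.size==3 else None)
def cloud(c):
    K=np.array([[c["fx"],0,c["cx"]],[0,c["fy"],c["cy"]],[0,0,1]])
    v,u=np.mgrid[0:420,0:560]
    p=cv2.undistortPoints(np.stack([u,v],-1).reshape(-1,1,2).astype(np.float64),K,np.array(c["dist_coeffs"],float)).reshape(420,560,2)
    z=c["range_z"].astype(float)
    P=np.stack([p[...,0]*z,-p[...,1]*z,-z],-1)
    W=P@att(c).T+np.array(c["position"])
    W[z==0]=np.nan
    return W
def proj(c,X):
    K=np.array([[c["fx"],0,c["cx"]],[0,c["fy"],c["cy"]],[0,0,1]])
    q=(np.atleast_2d(X)-np.array(c["position"]))@att(c)
    q=q*[1,-1,-1]
    return cv2.projectPoints(q,np.zeros(3),np.zeros(3),K,np.array(c["dist_coeffs"],float))[0].reshape(-1,2)
E
python3 - <<'E'
from h import *
for n in("scene","top"):
    c=r.capture(n); print(n,c["position"],c["attitude"],c["fx"])
    cv2.imwrite(f"pics/{n}0.png",c["pixels"][...,::-1]); W=cloud(c)
    np.save(n+"W.npy",W)
    for t in["trap","wing","wing_grip","latch_tip","lid","basins","basin_in","brush","tin","detergent","softener","mug","soap","pegbox"]:
        o=r.tip_of(t,n); 
        for d in o[:3]:
            u,v=np.round(d["at"]).astype(int); 
            print(t,round(d["conf"],2),u,v,np.round(W[min(max(v,0),419),min(max(u,0),559)],3))
print(r.get_state())
E
```

```text
scene [ 1.14914838 -0.60584137  1.16372389] [41.25912345 -0.41065372 45.36029812] 540.2366607197985
trap 0.57 297 228 [0.515 0.082 0.035]Traceback (most recent call last):
  File "<stdin>", line 7, in <module>
ValueError: it knows: basin_in, basins, brush, detergent, latch_tip, lid, mug, pegbox, soap, softener, tin, trap, wing_grip
```

Run:
```python
from h import *
for n in("scene","top"):
    c=r.capture(n); print(n,c["position"],c["attitude"],c["fx"])
    cv2.imwrite(f"pics/{n}0.png",c["pixels"][...,::-1]); W=cloud(c)
    np.save(n+"W.npy",W)
    for t in["trap","wing_grip","latch_tip","lid","basins","basin_in","brush","tin","detergent","softener","mug","soap","pegbox"]:
        o=r.tip_of(t,n); 
        for d in o[:3]:
            u,v=np.round(d["at"]).astype(int); 
            print(t,round(d["conf"],2),u,v,np.round(W[min(max(v,0),419),min(max(u,0),559)],3))
print(r.get_state())
```

```text
scene [ 1.14914838 -0.60584137  1.16372389] [41.25912345 -0.41065372 45.36029812] 540.2366607197985
trap 0.62 298 228 [0.521 0.08  0.042]
wing_grip 0.5 298 208 [0.493 0.107 0.08 ]
latch_tip 0.73 306 223 [0.526 0.105 0.047]
lid 0.98 154 248 [ 0.272 -0.225 -0.002]
lid 0.88 272 141 [0.188 0.302 0.008]
lid 0.76 234 222 [ 0.36  -0.011  0.006]
basins 0.94 193 332 [ 0.563 -0.317  0.029]
basins 0.18 342 322 [ 0.794 -0.05   0.039]
basin_in 0.94 187 324 [ 0.535 -0.313  0.025]
basin_in 0.41 316 241 [0.582 0.086 0.036]
brush 0.96 364 148 [0.424 0.48  0.018]
tin 0.91 342 316 [ 0.792 -0.052  0.067]
tin 0.31 421 194 [0.683 0.418 0.049]
detergent 0.62 372 293 [0.794 0.06  0.045]
softener 0.84 403 266 [0.799 0.179 0.047]
mug 0.97 422 193 [0.685 0.419 0.054]
pegbox 0.79 317 159 [0.346 0.346 0.005]
top [0.33306935 0.06003841 0.97531009] [  9.02564446   0.17507974 -89.012002  ] 388.6353675203595
trap 0.56 264 209 [0.487 0.102 0.048]
wing_grip 0.72 259 205 [0.488 0.111 0.096]
latch_tip 0.51 263 187 [0.543 0.106 0.04 ]
lid 0.88 270 173 [0.579 0.089 0.039]
lid 0.68 182 336 [0.184 0.287 0.04 ]
lid 0.66 308 
[... 507 characters left out ...]
54 0.325 0.002]
{'time_s': 1.5, 'joints': array([ 8.13658871e+01,  2.05461876e+01,  6.80985655e-01, -2.01069050e-03,
       -7.01335802e+01, -1.65074712e+01]), 'qd': array([ 0.09319062,  0.01257595, -0.03809337, -0.06265688,  0.02031126,
       -0.02544696]), 'joint_torque': array([-3.45366470e-04, -5.82370877e+01,  2.93293405e+01,  7.00250387e+00,
        1.23891985e-02, -1.93992611e-05]), 'tcp_pos': array([0.28676798, 0.61103199, 0.22654946]), 'eef_rot': array([-1.79999370e+02,  2.15913323e-03, -2.51422673e+01]), 'contact_force': array([0.18581606, 0.20746149, 0.36179306]), 'moment': array([ 0.0129352 ,  0.01968179, -0.01178548]), 'gripper_force': 0.0, 'gripper_width': 0.08758269628815446}
```

View pics/scene0.png

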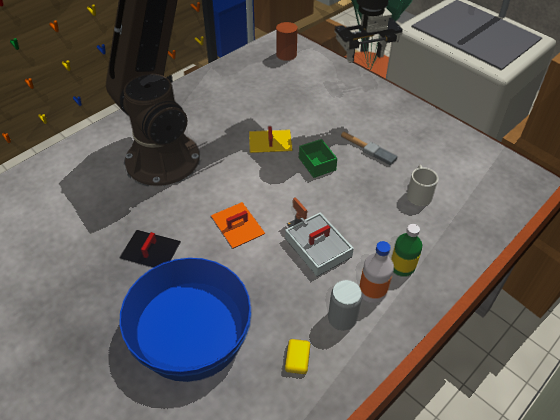

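View pics/top0.png

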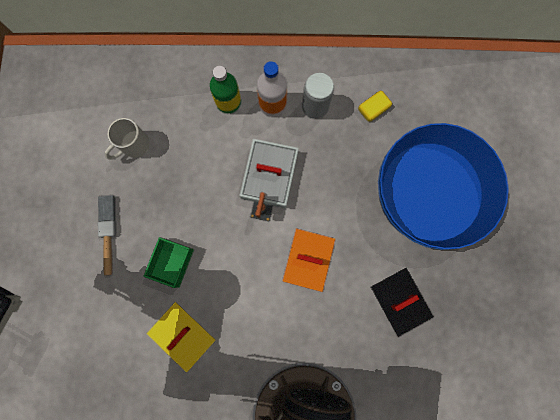

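The scene shows four lid-like plates: black at scene (150,245), orange at (237,222), yellow at (270,141), and steel at (318,235), which is top (269,170). The steel plate sits in the trap next to the rust-coloured wing at scene (299,208), so it is the one described. I'll measure it and confirm it in a crop.

Run:
```python
from h import *
for n in("scene","top"):
    W=np.load(n+"W.npy"); im=cv2.imread(f"pics/{n}0.png"); hsv=cv2.cvtColor(im,cv2.COLOR_BGR2HSV)
    x,y,z=W[...,0],W[...,1],W[...,2]
    near=(abs(x-.53)<.16)&(abs(y-.1)<.12)
    def pca(m,l):
        P=W[m]; m2=np.median(P,0); C=P[:,:2]-P[:,:2].mean(0); 
        rect=cv2.minAreaRect((P[:,:2]*1000).astype(np.float32)); e,v=np.linalg.eigh(C.T@C)
        print(n,l,len(P),P.mean(0).round(4),"z",np.percentile(P[:,2],[5,50,95]).round(4),"rect",np.round(rect[0],1),np.round(rect[1],1),round(rect[2],1),"dir",np.degrees(np.arctan2(v[1,1],v[0,1])).round(1))
    red=((hsv[...,0]<4)|(hsv[...,0]>175))&(hsv[...,1]>190)
    pca(near&(z>.084)&(z<.105)&(x<.55),"wing top")
    pca(near&(z>.060)&(z<.105)&(x<.53),"wing all")
    pca(near&(z>.066)&(z<.082)&red&(x>.53),"handle")
    pca(near&(z>.036)&(z<.056)&(x>.48),"rim+")
    b=(np.hypot(x-.545,y+.314)<.17)
    P=W[b&(z>.092)&(z<.115)]; (cc,rr)=cv2.minEnclosingCircle((P[:,:2]).astype(np.float32)); print(n,"rim",cc,rr,P[:,2].mean())
    A=np.c_[2*P[:,:2],np.ones(len(P))]; s=np.linalg.lstsq(A,(P[:,:2]**2).sum(1),rcond=None)[0]; print("fit",s[:2],np.sqrt(s[2]+s[:2]@s[:2]))
    P=W[b&(z<.035)&(z>.015)]; print("floor",P.mean(0),cv2.minEnclosingCircle(P[:,:2].astype(np.float32)))
im=cv2.imread("pics/top0.png")[120:240,200:360]; im2=cv2.imread("pics/scene0.png")[180:300,250:410]
cv2.imwrite("pics/crop1.png",np.hstack([cv2.resize(im,None,fx=2.5,fy=2.5,interpolation=3),cv2.resize(im2,None,fx=2.5,fy=2.5,interpolation=3)]))
```

```text
scene wing top 87 [0.4951 0.1096 0.0913] z [0.0854 0.0919 0.0964] rect [493.5 110. ] [13.9 56.7] 79.2 dir 168.4
scene wing all 167 [0.4962 0.1086 0.082 ] z [0.0628 0.0843 0.0957] rect [494.3 109.9] [13.9 58.4] 79.2 dir 170.2
scene handle 62 [0.5843 0.0922 0.0746] z [0.0712 0.0748 0.0784] rect [584.2  91.9] [55.3 12.2] 77.7 dir 78.2
scene rim+ 1676 [0.585  0.0906 0.0399] z [0.0365 0.0394 0.0448] rect [570.5  96.7] [120.5 181.4] 79.0 dir 171.0
scene rim (0.5441498160362244, -0.31185054779052734) 0.15206918120384216 0.09949350065704118
fit [ 0.54528213 -0.31479943] 0.14571422529032668
floor [ 0.54015794 -0.31352319  0.02643345] ((0.546366810798645, -0.31377431750297546), 0.13596294820308685)
top wing top 112 [0.4923 0.1088 0.0926] z [0.0873 0.0933 0.0959] rect [492.3 109.2] [12.  54.8] 79.0 dir 168.4
top wing all 137 [0.4915 0.1082 0.0883] z [0.0629 0.0928 0.0957] rect [492.1 108.2] [13.8 54.9] 79.0 dir 168.3
top handle 111 [0.5809 0.0923 0.0735] z [0.0667 0.0741 0.0768] rect [581.7  92.4] [58.4  9.3] 78.8 dir 78.5
top rim+ 2355 [0.5817 0.0911 0.0392] z [0.0366 0.039  0.0422] rect [569.8  94.1] [116.4 180.3] 78.8 dir 170.8
top rim (0.5432529449462891, -0.3160800039768219) 0.1506212055683136 0.09977688009774054
fit [ 0.54256837 -0.31488387] 0.14568810463141108
floor [ 0.54306244 -0.31894051  0.02705302] ((0.5418290495872498, -0.31298568844795227), 0.13227711617946625)
```

View pics/crop1.png

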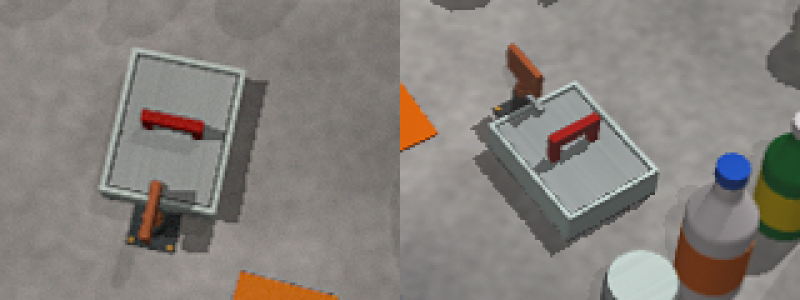

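The crop confirms it: a steel lid in the trap with its red handle at crop (172,122), and the rust wing at (150,210) over the post. The axis is at about (0.4925, 0.109) and the trap yaw is about -11.2°. I'm moving above the wing.

Call:
{"op": "jog_arm", "data": {
  "travel": [
    [0.1, 0.092, 0.014],
    [0.2, 0.184, 0.028],
    [0.3, 0.275, 0.042],
    [0.4, 0.367, 0.056],
    [0.5, 0.459, 0.07],
    [0.6, 0.551, 0.085],
    [0.7, 0.643, 0.1],
    [0.799, 0.734, 0.113],
    [0.799, 0.734, 0.113],
    [0.799, 0.734, 0.113]
  ],
  "dr": [
    [0, 0, -0.005],
    [0, 0, -0.01],
    [0, 0, -0.015],
    [0, 0, -0.02],
    [0, 0, -0.025],
    [0, 0, -0.03],
    [0, 0, -0.035],
    [0, 0, -0.0386],
    [0, 0, -0.0386],
    [0, 0, -0.0386]
  ],
  "claw": [1, 1, 1, 1, 1, 1, 1, 1, 1, 1],
  "newtons": 60
}}

```text
time_s: 2.75
tcp_pos: [0.4929, 0.1064, 0.1697]
eef_rot: [180.0, 0.0, -11.5]
contact_force: [0.4, 0.5, -0.3]
gripper_width: 0.0877
gripper_force: 0.0
```

Call:
{"op": "jog_arm", "data": {
  "travel": [
    [0, 0, 0.06],
    [0, 0, 0.12],
    [0, 0, 0.18],
    [0, 0, 0.218],
    [0, 0, 0.218],
    [0, 0, 0.218],
    [0, 0, 0.218],
    [0, 0, 0.218],
    [0, 0, 0.218],
    [0, 0, 0.218]
  ],
  "dr": [
    [0, 0, 0],
    [0, 0, 0],
    [0, 0, 0],
    [0, 0, 0],
    [0, 0, 0],
    [0, 0, 0],
    [0, 0, 0],
    [0, 0, 0],
    [0, 0, 0],
    [0, 0, 0]
  ],
  "claw": [1, 1, 1, 1, 1, 0.6, 0.5, 0.4, 0.4, 0.4],
  "newtons": 60
}}

```text
time_s: 4.0
tcp_pos: [0.4926, 0.1091, 0.0612]
eef_rot: [-180.0, -0.0, -11.3]
contact_force: [-0.2, -0.1, 0.4]
gripper_width: 0.0432
gripper_force: 0.0
```

```bash
cat > st.py <<'E'
from h import *
s=r.get_state()
for k in("time_s","tcp_pos","eef_rot","contact_force","moment","gripper_width","gripper_force"): print(k,np.round(s[k],4))
E
python3 - <<'E'
from st import *
print(s["joints"].round(1))
c=r.capture("scene"); W=cloud(c)
im=c["pixels"][...,::-1]
p=proj(c,[.4925,.109,.09])[0].astype(int); print(p)
a=im[p[1]-60:p[1]+60,p[0]-80:p[0]+80]
cv2.imwrite("pics/c2.png",cv2.resize(a,None,fx=5,fy=5,interpolation=3))
E
```

```text
time_s 4.0
tcp_pos [0.4926 0.1091 0.0612]
eef_rot [-1.799887e+02 -1.290000e-02 -1.125090e+01]
contact_force [-0.1784 -0.1298  0.3669]
moment [-0.0567 -0.0188  0.0153]
gripper_width 0.0432
gripper_force 0.0
[ 34.8  14.7 -32.7   0.  -42.6  43.9]
[298 204]
```

View pics/c2.png

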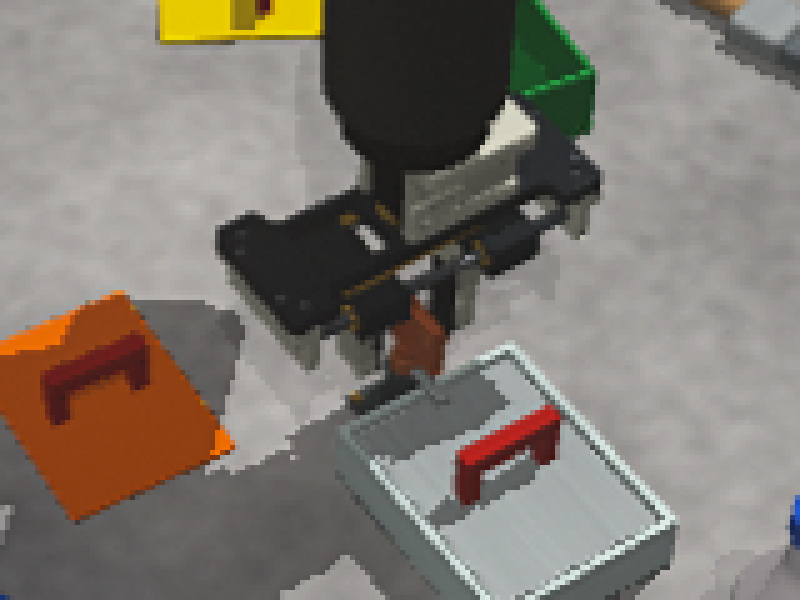

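The wing at crop (415,340) sits between the open fingers, and the fingers are clear of the lid and rim. I'm closing.

Call:
{"op": "jog_arm", "data": {
  "travel": [
    [0, 0, 0],
    [0, 0, 0],
    [0, 0, 0],
    [0, 0, 0],
    [0, 0, 0],
    [0, 0, 0],
    [0, 0, 0],
    [0, 0, 0],
    [0, 0, 0],
    [0, 0, 0]
  ],
  "dr": [
    [0, 0, 0],
    [0, 0, 0],
    [0, 0, 0],
    [0, 0, 0],
    [0, 0, 0],
    [0, 0, 0],
    [0, 0, 0],
    [0, 0, 0],
    [0, 0, 0],
    [0, 0, 0]
  ],
  "claw": [0.2, 0.1, 0, 0, 0, 0, 0, 0, 0, 0],
  "newtons": 60
}}

```text
time_s: 5.3
tcp_pos: [0.4932, 0.111, 0.0611]
eef_rot: [-179.8, -0.1, -11.2]
contact_force: [-1.9, 9.0, -1.9]
gripper_width: 0.0088
gripper_force: 60.0
```

```bash
python3 st.py
```

```text
time_s 5.3
tcp_pos [0.4932 0.111  0.0611]
eef_rot [-1.798243e+02 -6.310000e-02 -1.123970e+01]
contact_force [-1.9284  8.9844 -1.9189]
moment [3.442  0.6443 0.0164]
gripper_width 0.0088
gripper_force 59.9842
```

Call:
{"op": "jog_arm", "data": {
  "travel": [
    [0, -0.004, 0],
    [0, -0.004, 0],
    [0, -0.004, 0],
    [0, -0.004, 0],
    [0, -0.004, 0],
    [0, -0.004, 0],
    [0, -0.004, 0],
    [0, -0.004, 0],
    [0, -0.004, 0],
    [0, -0.004, 0]
  ],
  "dr": [
    [0, 0, 0],
    [0, 0, -0.004],
    [0, 0, -0.008],
    [0, 0, -0.012],
    [0, 0, -0.016],
    [0, 0, -0.02],
    [0, 0, -0.025],
    [0, 0, -0.029],
    [0, 0, -0.029],
    [0, 0, -0.029]
  ],
  "claw": [0, 0, 0, 0, 0, 0, 0, 0, 0, 0],
  "newtons": 60
}}

```text
time_s: 6.55
tcp_pos: [0.4931, 0.1113, 0.0611]
eef_rot: [-180.0, -0.0, -0.8]
contact_force: [-0.8, 5.6, -2.2]
gripper_width: 0.0083
gripper_force: 60.0
```

```bash
python3 st.py
```

```text
time_s 6.55
tcp_pos [0.4931 0.1113 0.0611]
eef_rot [-1.7997e+02 -2.7400e-02 -7.5240e-01]
contact_force [-0.7791  5.6423 -2.1514]
moment [ 1.9265 -0.1783 -0.0388]
gripper_width 0.0083
gripper_force 59.984
```

Call:
{"op": "jog_arm", "data": {
  "travel": [
    [0, 0, 0],
    [0, 0, 0],
    [0, 0, 0],
    [0, 0, 0],
    [0, 0, 0],
    [0, 0, 0],
    [0, 0, 0],
    [0, 0, 0],
    [0, 0, 0],
    [0, 0, 0]
  ],
  "dr": [
    [0, 0, -0.002],
    [0, 0, -0.004],
    [0, 0, -0.006],
    [0, 0, -0.008],
    [0, 0, -0.01],
    [0, 0, -0.011],
    [0, 0, -0.011],
    [0, 0, -0.011],
    [0, 0, -0.011],
    [0, 0, -0.011]
  ],
  "claw": [0, 0, 0, 0, 0, 0, 0, 0, 0, 0]
}}

```text
time_s: 7.8
tcp_pos: [0.4931, 0.1113, 0.0611]
eef_rot: [-180.0, -0.0, 3.2]
contact_force: [-0.2, 5.2, -1.6]
gripper_width: 0.0088
gripper_force: 60.0
```

```bash
python3 st.py
```

```text
time_s 7.8
tcp_pos [0.4931 0.1113 0.0611]
eef_rot [-1.799695e+02 -3.100000e-02  3.202700e+00]
contact_force [-0.1776  5.2247 -1.6179]
moment [ 2.0182 -0.1428 -0.0952]
gripper_width 0.0088
gripper_force 59.9837
```

Call:
{"op": "jog_arm", "data": {
  "travel": [
    [0, 0, 0],
    [0, 0, 0],
    [0, 0, 0],
    [0, 0, 0],
    [0, 0, 0],
    [0, 0, 0],
    [0, 0, 0],
    [0, 0, 0],
    [0, 0, 0],
    [0, 0, 0]
  ],
  "dr": [
    [0, 0, -0.002],
    [0, 0, -0.004],
    [0, 0, -0.006],
    [0, 0, -0.008],
    [0, 0, -0.01],
    [0, 0, -0.01],
    [0, 0, -0.01],
    [0, 0, -0.01],
    [0, 0, -0.01],
    [0, 0, -0.01]
  ],
  "claw": [0, 0, 0, 0, 0, 0, 0, 0, 0, 0]
}}

```text
time_s: 9.05
tcp_pos: [0.4931, 0.1114, 0.0611]
eef_rot: [-180.0, -0.0, 6.8]
contact_force: [-0.1, 4.9, -2.6]
gripper_width: 0.0086
gripper_force: 60.0
```

```bash
python3 st.py
```

```text
time_s 9.05
tcp_pos [0.4931 0.1114 0.0611]
eef_rot [-1.799691e+02 -3.420000e-02  6.803900e+00]
contact_force [-0.0949  4.8976 -2.5819]
moment [ 2.0131 -0.0869 -0.0236]
gripper_width 0.0086
gripper_force 59.9836
```

Run:
```python
from st import *
c=r.capture("scene")
im=c["pixels"][...,::-1]
t=r.tip_of("latch_tip","scene"); print(t[:2])
for a in(-11,0,7): 
    d=np.radians(a); print(a,proj(c,[.4931+.036*np.cos(d),.1113+.036*np.sin(d),.045]))
a=im[170:260,250:370]
cv2.imwrite("pics/c3.png",cv2.resize(a,None,fx=6,fy=6,interpolation=3))
```

```text
time_s 9.05
tcp_pos [0.4931 0.1114 0.0611]
eef_rot [-1.799691e+02 -3.420000e-02  6.803900e+00]
contact_force [-0.0949  4.8976 -2.5819]
moment [ 2.0131 -0.0869 -0.0236]
gripper_width 0.0086
gripper_force 59.9836
[{'at': [309.4, 222.8], 'conf': 0.54}]
-11 [[306.33722394 223.99235398]]
0 [[308.265391   222.77129173]]
7 [[309.30857356 221.85503966]]
```

View pics/c3.png

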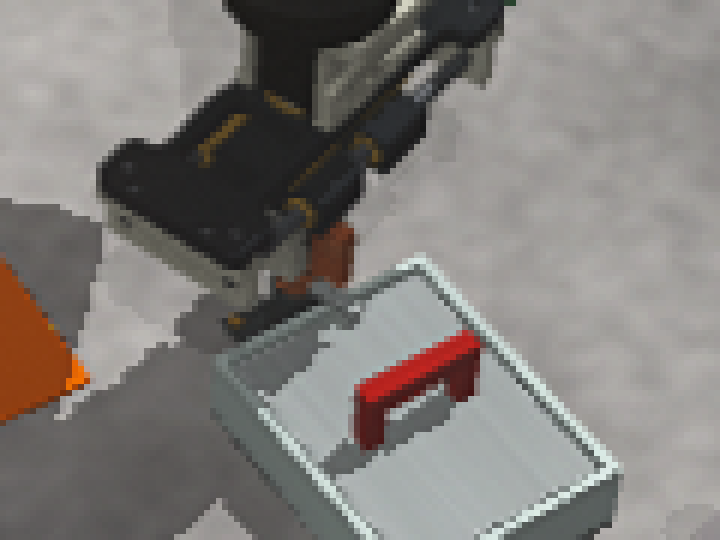

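The bar tip at crop (350,312) has moved with the wing, so the grip isn't slipping and the stop is still ahead.

Call:
{"op": "jog_arm", "data": {
  "travel": [
    [0, 0, 0],
    [0, 0, 0],
    [0, 0, 0],
    [0, 0, 0],
    [0, 0, 0],
    [0, 0, 0],
    [0, 0, 0],
    [0, 0, 0],
    [0, 0, 0],
    [0, 0, 0]
  ],
  "dr": [
    [0, 0, -0.002],
    [0, 0, -0.004],
    [0, 0, -0.006],
    [0, 0, -0.008],
    [0, 0, -0.01],
    [0, 0, -0.01],
    [0, 0, -0.01],
    [0, 0, -0.01],
    [0, 0, -0.01],
    [0, 0, -0.01]
  ],
  "claw": [0, 0, 0, 0, 0, 0, 0, 0, 0, 0]
}}

```text
time_s: 10.4
tcp_pos: [0.4931, 0.1114, 0.0611]
eef_rot: [-180.0, -0.0, 10.4]
contact_force: [0.1, 5.9, -2.4]
gripper_width: 0.009
gripper_force: 60.0
```

```bash
python3 st.py
```

```text
time_s 10.4
tcp_pos [0.4931 0.1114 0.0611]
eef_rot [-1.799628e+02 -3.750000e-02  1.038290e+01]
contact_force [ 0.0553  5.8843 -2.3719]
moment [ 2.0922 -0.057  -0.2603]
gripper_width 0.009
gripper_force 59.9974
```

Call:
{"op": "jog_arm", "data": {
  "travel": [
    [0, 0, 0],
    [0, 0, 0],
    [0, 0, 0],
    [0, 0, 0],
    [0, 0, 0],
    [0, 0, 0],
    [0, 0, 0],
    [0, 0, 0],
    [0, 0, 0],
    [0, 0, 0]
  ],
  "dr": [
    [0, 0, -0.001],
    [0, 0, -0.002],
    [0, 0, -0.003],
    [0, 0, -0.004],
    [0, 0, -0.0055],
    [0, 0, -0.0055],
    [0, 0, -0.0055],
    [0, 0, -0.0055],
    [0, 0, -0.0055],
    [0, 0, -0.0055]
  ],
  "claw": [0, 0, 0, 0, 0, 0, 0, 0, 0, 0]
}}

```text
time_s: 11.65
tcp_pos: [0.4932, 0.1115, 0.0611]
eef_rot: [-180.0, -0.0, 12.3]
contact_force: [-0.2, 6.1, -1.4]
gripper_width: 0.0087
gripper_force: 60.0
```

```bash
python3 st.py
```

```text
time_s 11.65
tcp_pos [0.4932 0.1115 0.0611]
eef_rot [-1.799557e+02 -4.510000e-02  1.234410e+01]
contact_force [-0.2463  6.1423 -1.4423]
moment [ 2.202  -0.0815 -0.4498]
gripper_width 0.0087
gripper_force 60.0428
```

Call:
{"op": "jog_arm", "data": {
  "travel": [
    [0, 0, 0],
    [0, 0, 0],
    [0, 0, 0],
    [0, 0, 0],
    [0, 0, 0],
    [0, 0, 0],
    [0, 0, 0],
    [0, 0, 0],
    [0, 0, 0],
    [0, 0, 0]
  ],
  "dr": [
    [0, 0, -0.002],
    [0, 0, -0.002],
    [0, 0, -0.002],
    [0, 0, 0.016],
    [0, 0, 0.034],
    [0, 0, 0.052],
    [0, 0, 0.07],
    [0, 0, 0.083],
    [0, 0, 0.092],
    [0, 0, 0.092]
  ],
  "claw": [0, 0, 0, 0, 0, 0, 0, 0, 0, 0]
}}

```text
time_s: 12.9
tcp_pos: [0.4931, 0.1112, 0.0611]
eef_rot: [-180.0, -0.0, -20.7]
contact_force: [-0.6, 5.0, -1.2]
gripper_width: 0.0087
gripper_force: 60.0
```

```bash
python3 st.py
```

```text
time_s 12.9
tcp_pos [0.4931 0.1112 0.0611]
eef_rot [-1.799782e+02 -1.420000e-02 -2.071800e+01]
contact_force [-0.589   4.9778 -1.1786]
moment [ 1.8619 -0.1828  0.0066]
gripper_width 0.0087
gripper_force 59.987
```

Call:
{"op": "jog_arm", "data": {
  "travel": [
    [0, 0, 0],
    [0, 0, 0],
    [0, 0, 0],
    [0, 0, 0],
    [0, 0, 0],
    [0, 0, 0],
    [0, 0, 0],
    [0, 0, 0],
    [0, 0, 0],
    [0, 0, 0]
  ],
  "dr": [
    [0, 0, 0.002],
    [0, 0, 0.004],
    [0, 0, 0.006],
    [0, 0, 0.008],
    [0, 0, 0.01],
    [0, 0, 0.011],
    [0, 0, 0.011],
    [0, 0, 0.011],
    [0, 0, 0.011],
    [0, 0, 0.011]
  ],
  "claw": [0, 0, 0, 0, 0, 0, 0, 0, 0, 0]
}}

```text
time_s: 14.15
tcp_pos: [0.4931, 0.1112, 0.0611]
eef_rot: [-180.0, -0.0, -24.7]
contact_force: [0.2, 5.3, -2.0]
gripper_width: 0.0087
gripper_force: 60.0
```

```bash
python3 st.py
```

```text
time_s 14.15
tcp_pos [0.4931 0.1112 0.0611]
eef_rot [-1.799825e+02 -1.040000e-02 -2.468090e+01]
contact_force [ 0.1913  5.3087 -1.987 ]
moment [ 1.9085e+00 -2.0510e-01 -8.0000e-04]
gripper_width 0.0087
gripper_force 59.9888
```

Call:
{"op": "jog_arm", "data": {
  "travel": [
    [0, 0, 0],
    [0, 0, 0],
    [0, 0, 0],
    [0, 0, 0],
    [0, 0, 0],
    [0, 0, 0],
    [0, 0, 0],
    [0, 0, 0],
    [0, 0, 0],
    [0, 0, 0]
  ],
  "dr": [
    [0, 0, 0.002],
    [0, 0, 0.004],
    [0, 0, 0.006],
    [0, 0, 0.008],
    [0, 0, 0.01],
    [0, 0, 0.011],
    [0, 0, 0.011],
    [0, 0, 0.011],
    [0, 0, 0.011],
    [0, 0, 0.011]
  ],
  "claw": [0, 0, 0, 0, 0, 0, 0, 0, 0, 0]
}}

```text
time_s: 15.4
tcp_pos: [0.493, 0.1111, 0.0611]
eef_rot: [-180.0, -0.0, -28.7]
contact_force: [-0.2, 4.5, -2.1]
gripper_width: 0.0083
gripper_force: 60.0
```

```bash
python3 st.py
```

```text
time_s 15.4
tcp_pos [0.493  0.1111 0.0611]
eef_rot [-1.799868e+02 -6.000000e-03 -2.866170e+01]
contact_force [-0.2456  4.5145 -2.0538]
moment [ 1.8985 -0.1886  0.0962]
gripper_width 0.0083
gripper_force 59.9906
```

Call:
{"op": "jog_arm", "data": {
  "travel": [
    [0, 0, 0],
    [0, 0, 0],
    [0, 0, 0],
    [0, 0, 0],
    [0, 0, 0],
    [0, 0, 0],
    [0, 0, 0],
    [0, 0, 0],
    [0, 0, 0],
    [0, 0, 0]
  ],
  "dr": [
    [0, 0, 0.002],
    [0, 0, 0.004],
    [0, 0, 0.006],
    [0, 0, 0.008],
    [0, 0, 0.0095],
    [0, 0, 0.0095],
    [0, 0, 0.0095],
    [0, 0, 0.0095],
    [0, 0, 0.0095],
    [0, 0, 0.0095]
  ],
  "claw": [0, 0, 0, 0, 0, 0, 0, 0, 0, 0]
}}

```text
time_s: 16.65
tcp_pos: [0.493, 0.1111, 0.0611]
eef_rot: [-180.0, -0.0, -32.1]
contact_force: [0.2, 5.2, -1.5]
gripper_width: 0.0088
gripper_force: 60.0
```

```bash
python3 st.py
```

```text
time_s 16.65
tcp_pos [0.493  0.1111 0.0611]
eef_rot [-1.799905e+02 -6.000000e-03 -3.212930e+01]
contact_force [ 0.1816  5.1749 -1.5376]
moment [ 1.9858 -0.1872  0.2492]
gripper_width 0.0088
gripper_force 60.0084
```

Call:
{"op": "jog_arm", "data": {
  "travel": [
    [0, 0, 0],
    [0, 0, 0],
    [0, 0, 0],
    [0, 0, 0],
    [0, 0, 0],
    [0, 0, 0],
    [0, 0, 0],
    [0, 0, 0],
    [0, 0, 0],
    [0, 0, 0]
  ],
  "dr": [
    [0, 0, 0.001],
    [0, 0, 0.002],
    [0, 0, 0.003],
    [0, 0, 0.004],
    [0, 0, 0.005],
    [0, 0, 0.006],
    [0, 0, 0.006],
    [0, 0, 0.006],
    [0, 0, 0.006],
    [0, 0, 0.006]
  ],
  "claw": [0, 0, 0, 0, 0, 0, 0, 0, 0, 0]
}}

```text
time_s: 17.9
tcp_pos: [0.4929, 0.1111, 0.0611]
eef_rot: [-180.0, -0.0, -34.3]
contact_force: [0.4, 4.6, -1.9]
gripper_width: 0.0085
gripper_force: 60.0
```

```bash
python3 st.py
```

```text
time_s 17.9
tcp_pos [0.4929 0.1111 0.0611]
eef_rot [-1.799987e+02 -4.100000e-03 -3.427450e+01]
contact_force [ 0.4306  4.5891 -1.8516]
moment [ 1.9725 -0.2389  0.2859]
gripper_width 0.0085
gripper_force 60.0153
```

Call:
{"op": "jog_arm", "data": {
  "travel": [
    [0, 0, 0],
    [0, 0, 0],
    [0, 0, 0],
    [0, 0, 0],
    [0, 0, 0],
    [0, 0, 0],
    [0, 0, 0],
    [0, 0, 0],
    [0, 0, 0],
    [0, 0, 0]
  ],
  "dr": [
    [0, 0, 0.001],
    [0, 0, 0.002],
    [0, 0, 0.003],
    [0, 0, 0.004],
    [0, 0, 0.0045],
    [0, 0, 0.0045],
    [0, 0, 0.0045],
    [0, 0, 0.0045],
    [0, 0, 0.0045],
    [0, 0, 0.0045]
  ],
  "claw": [0, 0, 0, 0, 0, 0, 0, 0, 0, 0]
}}

```text
time_s: 19.15
tcp_pos: [0.4929, 0.111, 0.0611]
eef_rot: [-180.0, -0.0, -35.9]
contact_force: [-0.0, 4.4, -0.4]
gripper_width: 0.0084
gripper_force: 60.1
```

```bash
python3 st.py
```

```text
time_s 19.15
tcp_pos [0.4929 0.111  0.0611]
eef_rot [-1.79997e+02 -2.00000e-03 -3.59060e+01]
contact_force [-0.0158  4.4219 -0.4469]
moment [ 1.9956 -0.2889  0.3805]
gripper_width 0.0084
gripper_force 60.0649
```

Call:
{"op": "jog_arm", "data": {
  "travel": [
    [0, 0, 0],
    [0, 0, 0],
    [0, 0, 0],
    [0, 0, 0],
    [0, 0, 0],
    [0, 0, 0],
    [0, 0, 0],
    [0, 0, 0],
    [0, 0, 0],
    [0, 0, 0]
  ],
  "dr": [
    [0, 0, 0.002],
    [0, 0, 0.004],
    [0, 0, 0.004],
    [0, 0, 0.004],
    [0, 0, -0.018],
    [0, 0, -0.04],
    [0, 0, -0.062],
    [0, 0, -0.082],
    [0, 0, -0.095],
    [0, 0, -0.097]
  ],
  "claw": [0, 0, 0, 0, 0, 0, 0, 0, 0, 0]
}}

```text
time_s: 20.4
tcp_pos: [0.493, 0.1113, 0.0611]
eef_rot: [-180.0, -0.0, -1.0]
contact_force: [0.8, 6.1, 0.0]
gripper_width: 0.0086
gripper_force: 60.0
```

```bash
python3 st.py
```

```text
time_s 20.4
tcp_pos [0.493  0.1113 0.0611]
eef_rot [-1.799519e+02 -1.580000e-02 -1.011800e+00]
contact_force [0.784  6.0714 0.0179]
moment [ 2.2452 -0.2875 -0.396 ]
gripper_width 0.0086
gripper_force 60.0347
```

Call:
{"op": "jog_arm", "data": {
  "travel": [
    [0, 0, 0],
    [0, 0, 0],
    [0, 0, 0],
    [0, 0, 0],
    [0, 0, 0],
    [0, 0, 0],
    [0, 0, 0],
    [0, 0, 0],
    [0, 0, 0],
    [0, 0, 0]
  ],
  "dr": [
    [0, 0, -0.002],
    [0, 0, -0.0037],
    [0, 0, -0.0037],
    [0, 0, -0.0037],
    [0, 0, -0.0037],
    [0, 0, 0.01],
    [0, 0, 0.028],
    [0, 0, 0.044],
    [0, 0, 0.054],
    [0, 0, 0.056]
  ],
  "claw": [0, 0, 0, 0, 0, 0, 0, 0, 0, 0]
}}

```text
time_s: 21.65
tcp_pos: [0.493, 0.1111, 0.0611]
eef_rot: [-180.0, -0.0, -21.2]
contact_force: [-0.3, 4.5, -1.0]
gripper_width: 0.009
gripper_force: 60.0
```

```bash
python3 st.py
```

```text
time_s 21.65
tcp_pos [0.493  0.1111 0.0611]
eef_rot [-1.799804e+02 -4.300000e-03 -2.122850e+01]
contact_force [-0.3187  4.4802 -0.9728]
moment [ 1.9487 -0.2759  0.2861]
gripper_width 0.009
gripper_force 60.0177
```

Call:
{"op": "jog_arm", "data": {
  "travel": [
    [0, 0, 0],
    [0, 0, 0],
    [0, 0, 0],
    [0, 0, 0],
    [0, 0, 0],
    [0, 0, 0],
    [0, 0, 0],
    [0, 0, 0],
    [0, 0, 0],
    [0, 0, 0]
  ],
  "dr": [
    [0, 0, 0.001],
    [0, 0, 0.002],
    [0, 0, 0.003],
    [0, 0, 0.004],
    [0, 0, 0.0055],
    [0, 0, 0.0055],
    [0, 0, 0.0055],
    [0, 0, 0.0055],
    [0, 0, 0.0055],
    [0, 0, 0.0055]
  ],
  "claw": [0, 0, 0, 0, 0, 0, 0, 0, 0, 0]
}}

```text
time_s: 22.9
tcp_pos: [0.493, 0.1112, 0.0611]
eef_rot: [-180.0, -0.0, -23.1]
contact_force: [1.3, 4.8, -0.3]
gripper_width: 0.0086
gripper_force: 60.0
```

```bash
python3 st.py
```

```text
time_s 22.9
tcp_pos [0.493  0.1112 0.0611]
eef_rot [-1.799778e+02 -5.900000e-03 -2.313810e+01]
contact_force [ 1.2555  4.7756 -0.2797]
moment [ 1.9958 -0.3096  0.1926]
gripper_width 0.0086
gripper_force 60.0102
```

Call:
{"op": "jog_arm", "data": {
  "travel": [
    [0, 0, 0],
    [0, 0, 0],
    [0, 0, 0],
    [0, 0, 0],
    [0, 0, 0],
    [0, 0, 0],
    [0, 0, 0],
    [0, 0, 0],
    [0, 0, 0],
    [0, 0, 0]
  ],
  "dr": [
    [0, 0, 0.002],
    [0, 0, 0.004],
    [0, 0, 0.006],
    [0, 0, 0.008],
    [0, 0, 0.008],
    [0, 0, 0.008],
    [0, 0, 0.008],
    [0, 0, 0.008],
    [0, 0, 0.008],
    [0, 0, 0.008]
  ],
  "claw": [0, 0, 0, 0, 0, 0, 0, 0, 0, 0]
}}

```text
time_s: 24.15
tcp_pos: [0.493, 0.1111, 0.0611]
eef_rot: [-180.0, -0.0, -26.0]
contact_force: [0.9, 4.8, -1.2]
gripper_width: 0.0085
gripper_force: 60.0
```

```bash
python3 st.py
```

```text
time_s 24.15
tcp_pos [0.493  0.1111 0.0611]
eef_rot [-1.799915e+02 -3.100000e-03 -2.599930e+01]
contact_force [ 0.9373  4.804  -1.1602]
moment [ 2.0117 -0.3276  0.3851]
gripper_width 0.0085
gripper_force 60.0392
```

Call:
{"op": "jog_arm", "data": {
  "travel": [
    [0, 0, 0],
    [0, 0, 0],
    [0, 0, 0],
    [0, 0, 0],
    [0, 0, 0],
    [0, 0, 0],
    [0, 0, 0],
    [0, 0, 0],
    [0, 0, 0],
    [0, 0, 0]
  ],
  "dr": [
    [0, 0, 0.003],
    [0, 0, 0.0055],
    [0, 0, 0.0055],
    [0, 0, 0.0055],
    [0, 0, -0.01],
    [0, 0, -0.028],
    [0, 0, -0.046],
    [0, 0, -0.06],
    [0, 0, -0.068],
    [0, 0, -0.07]
  ],
  "claw": [0, 0, 0, 0, 0, 0, 0, 0, 0, 0]
}}

```text
time_s: 25.4
tcp_pos: [0.4931, 0.1113, 0.0611]
eef_rot: [-180.0, -0.0, -0.8]
contact_force: [1.2, 6.1, -1.4]
gripper_width: 0.009
gripper_force: 60.0
```

```bash
python3 st.py
```

```text
time_s 25.4
tcp_pos [0.4931 0.1113 0.0611]
eef_rot [-1.799597e+02 -2.310000e-02 -8.042000e-01]
contact_force [ 1.194   6.0956 -1.353 ]
moment [ 2.2715 -0.4391 -0.1102]
gripper_width 0.009
gripper_force 59.9832
```

Call:
{"op": "jog_arm", "data": {
  "travel": [
    [0, 0, 0],
    [0, 0, 0],
    [0, 0, 0],
    [0, 0, 0],
    [0, 0, 0],
    [0, 0, 0],
    [0, 0, 0],
    [0, 0, 0],
    [0, 0, 0],
    [0, 0, 0]
  ],
  "dr": [
    [0, 0, -0.002],
    [0, 0, -0.004],
    [0, 0, -0.006],
    [0, 0, -0.008],
    [0, 0, -0.01],
    [0, 0, -0.011],
    [0, 0, -0.011],
    [0, 0, -0.011],
    [0, 0, -0.011],
    [0, 0, -0.011]
  ],
  "claw": [0, 0, 0, 0, 0, 0, 0, 0, 0, 0]
}}

```text
time_s: 26.65
tcp_pos: [0.4931, 0.1113, 0.0611]
eef_rot: [-180.0, -0.0, 3.1]
contact_force: [0.7, 5.2, -0.3]
gripper_width: 0.0083
gripper_force: 60.0
```

```bash
python3 st.py
```

```text
time_s 26.65
tcp_pos [0.4931 0.1113 0.0611]
eef_rot [-1.799603e+02 -2.550000e-02  3.097700e+00]
contact_force [ 0.7326  5.2036 -0.2602]
moment [ 2.302  -0.394  -0.1139]
gripper_width 0.0083
gripper_force 59.9833
```

Call:
{"op": "jog_arm", "data": {
  "travel": [
    [0, 0, 0],
    [0, 0, 0],
    [0, 0, 0],
    [0, 0, 0],
    [0, 0, 0],
    [0, 0, 0],
    [0, 0, 0],
    [0, 0, 0],
    [0, 0, 0],
    [0, 0, 0]
  ],
  "dr": [
    [0, 0, -0.002],
    [0, 0, -0.004],
    [0, 0, -0.006],
    [0, 0, -0.008],
    [0, 0, -0.01],
    [0, 0, -0.011],
    [0, 0, -0.011],
    [0, 0, -0.011],
    [0, 0, -0.011],
    [0, 0, -0.011]
  ],
  "claw": [0, 0, 0, 0, 0, 0, 0, 0, 0, 0]
}}

```text
time_s: 27.9
tcp_pos: [0.4931, 0.1113, 0.0611]
eef_rot: [-180.0, -0.0, 7.1]
contact_force: [1.5, 6.8, -1.2]
gripper_width: 0.0085
gripper_force: 60.0
```

```bash
python3 st.py
```

```text
time_s 27.9
tcp_pos [0.4931 0.1113 0.0611]
eef_rot [-1.799616e+02 -2.610000e-02  7.058700e+00]
contact_force [ 1.5118  6.7653 -1.1674]
moment [ 2.4233 -0.3674 -0.0471]
gripper_width 0.0085
gripper_force 59.9833
```

Call:
{"op": "jog_arm", "data": {
  "travel": [
    [0, 0, 0],
    [0, 0, 0],
    [0, 0, 0],
    [0, 0, 0],
    [0, 0, 0],
    [0, 0, 0],
    [0, 0, 0],
    [0, 0, 0],
    [0, 0, 0],
    [0, 0, 0]
  ],
  "dr": [
    [0, 0, -0.002],
    [0, 0, -0.004],
    [0, 0, -0.006],
    [0, 0, -0.008],
    [0, 0, -0.01],
    [0, 0, -0.012],
    [0, 0, -0.012],
    [0, 0, -0.012],
    [0, 0, -0.012],
    [0, 0, -0.012]
  ],
  "claw": [0, 0, 0, 0, 0, 0, 0, 0, 0, 0]
}}

```text
time_s: 29.15
tcp_pos: [0.4931, 0.1114, 0.0611]
eef_rot: [-180.0, -0.0, 11.4]
contact_force: [0.0, 5.7, -1.2]
gripper_width: 0.0087
gripper_force: 60.0
```

```bash
python3 st.py
```

```text
time_s 29.15
tcp_pos [0.4931 0.1114 0.0611]
eef_rot [-1.799626e+02 -2.980000e-02  1.137800e+01]
contact_force [ 0.0152  5.7156 -1.1571]
moment [ 2.4076 -0.4039 -0.0193]
gripper_width 0.0087
gripper_force 59.9834
```

Call:
{"op": "jog_arm", "data": {
  "travel": [
    [0, 0, 0],
    [0, 0, 0],
    [0, 0, 0],
    [0, 0, 0],
    [0, 0, 0],
    [0, 0, 0],
    [0, 0, 0],
    [0, 0, 0],
    [0, 0, 0],
    [0, 0, 0]
  ],
  "dr": [
    [0, 0, -0.002],
    [0, 0, -0.004],
    [0, 0, -0.006],
    [0, 0, -0.008],
    [0, 0, -0.01],
    [0, 0, -0.012],
    [0, 0, -0.012],
    [0, 0, -0.012],
    [0, 0, -0.012],
    [0, 0, -0.012]
  ],
  "claw": [0, 0, 0, 0, 0, 0, 0, 0, 0, 0]
}}

```text
time_s: 30.4
tcp_pos: [0.4931, 0.1114, 0.0611]
eef_rot: [-180.0, -0.0, 15.7]
contact_force: [0.3, 5.9, -1.3]
gripper_width: 0.0085
gripper_force: 60.0
```

```bash
python3 st.py
```

```text
time_s 30.4
tcp_pos [0.4931 0.1114 0.0611]
eef_rot [-1.799592e+02 -4.150000e-02  1.569860e+01]
contact_force [ 0.3455  5.8792 -1.319 ]
moment [ 2.4835 -0.3264 -0.0348]
gripper_width 0.0085
gripper_force 59.9833
```

Torque stays near zero past 0.45 rad, so the latch is free. I'm turning it well clear.

Call:
{"op": "jog_arm", "data": {
  "travel": [
    [0, 0, 0],
    [0, 0, 0],
    [0, 0, 0],
    [0, 0, 0],
    [0, 0, 0],
    [0, 0, 0],
    [0, 0, 0],
    [0, 0, 0],
    [0, 0, 0],
    [0, 0, 0]
  ],
  "dr": [
    [0, 0, -0.01],
    [0, 0, -0.026],
    [0, 0, -0.043],
    [0, 0, -0.06],
    [0, 0, -0.077],
    [0, 0, -0.094],
    [0, 0, -0.111],
    [0, 0, -0.126],
    [0, 0, -0.138],
    [0, 0, -0.142]
  ],
  "claw": [0, 0, 0, 0, 0, 0, 0, 0, 0, 0]
}}

```text
time_s: 31.65
tcp_pos: [0.4929, 0.1117, 0.0611]
eef_rot: [-180.0, -0.1, 66.9]
contact_force: [-1.3, 7.4, 0.4]
gripper_width: 0.0085
gripper_force: 60.0
```

Run:
```python
from st import *
c=r.capture("scene"); im=c["pixels"][...,::-1]
print(r.tip_of("latch_tip","scene")[:2])
for a in(50,60,66,75): 
    d=np.radians(a); print(a,proj(c,[.4931+.036*np.cos(d),.1113+.036*np.sin(d),.045]))
a=im[170:260,250:370]
cv2.imwrite("pics/c4.png",cv2.resize(a,None,fx=6,fy=6,interpolation=3))
```

```text
time_s 31.65
tcp_pos [0.4929 0.1117 0.0611]
eef_rot [-1.799847e+02 -7.220000e-02  6.689630e+01]
contact_force [-1.3441  7.4345  0.4396]
moment [ 3.2116  0.1157 -0.0987]
gripper_width 0.0085
gripper_force 59.9873
[]
50 [[311.806091   214.85259729]]
60 [[311.34804381 213.1561715 ]]
66 [[310.89064724 212.17480409]]
75 [[309.96212246 210.78122808]]
```

View pics/c4.png

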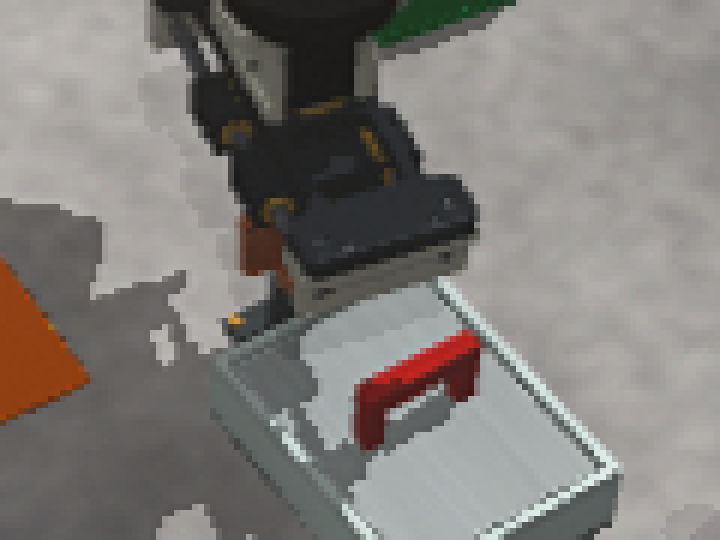

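The bar is gone from over the lid, which is clear around crop (300,430), and the wing has turned about 78°. I'm releasing the wing, lifting, and moving above the red handle.

Call:
{"op": "jog_arm", "data": {
  "travel": [
    [0, 0, 0],
    [0, 0, 0],
    [0, 0, 0],
    [0, 0, -0.06],
    [0, 0, -0.12],
    [0, 0, -0.14],
    [0.02, 0.09, -0.14],
    [0.04, 0.179, -0.14],
    [0.04, 0.179, -0.14],
    [0.04, 0.179, -0.14]
  ],
  "dr": [
    [0, 0, 0],
    [0, 0, 0],
    [0, 0, 0],
    [0, 0, 0],
    [0, 0, 0],
    [0, 0, 0],
    [0, 0, -0.016],
    [0, 0, -0.0333],
    [0, 0, -0.0333],
    [0, 0, -0.0333]
  ],
  "claw": [0.3, 0.5, 0.5, 0.5, 0.5, 0.5, 0.6, 0.6, 0.6, 0.6],
  "newtons": 40
}}

```text
time_s: 33.0
tcp_pos: [0.5822, 0.0937, 0.1299]
eef_rot: [-179.9, 0.1, 78.8]
contact_force: [-0.1, 0.0, -0.8]
gripper_width: 0.0523
gripper_force: 0.0
```

Run:
```python
from st import *
print(s["joints"].round(1))
for n in("top","scene"):
    c=r.capture(n); W=cloud(c); im=c["pixels"]; hsv=cv2.cvtColor(im,cv2.COLOR_RGB2HSV)
    x,y,z=W[...,0],W[...,1],W[...,2]
    red=((hsv[...,0]<4)|(hsv[...,0]>175))&(hsv[...,1]>190)
    m=(abs(x-.583)<.06)&(abs(y-.093)<.06)&(z>.066)&(z<.082)&red
    print(n,m.sum(),W[m].mean(0) if m.any() else 0)
    w=(np.hypot(x-.493,y-.1113)<.035)&(z>.06)&(z<.1)&(hsv[...,0]>3)&(hsv[...,0]<15)
    P=W[w]; 
    if len(P)>10:
        C=P[:,:2]-P[:,:2].mean(0); v=np.linalg.eigh(C.T@C)[1][:,1]; print("wing dir",len(P),P.mean(0),np.degrees(np.arctan2(v[1],v[0])))
a=im[170:260,250:370]
cv2.imwrite("pics/c5.png",cv2.resize(a,None,fx=6,fy=6,interpolation=3))
```

```text
time_s 33.0
tcp_pos [0.5822 0.0937 0.1299]
eef_rot [-1.798807e+02  7.060000e-02  7.876900e+01]
contact_force [-0.1375  0.0133 -0.8192]
moment [-0.1015 -0.0294 -0.0257]
gripper_width 0.0523
gripper_force 0.0
[ 28.1  17.3 -17.7  -0.  -55.2 140.7]
top 0 0
wing dir 138 [0.49069622 0.10860648 0.08746881] 67.24452936688411
scene 57 [0.58366641 0.08904586 0.07440833]
wing dir 193 [0.49468589 0.10779157 0.08051526] 65.68162354739712
```

View pics/c5.png

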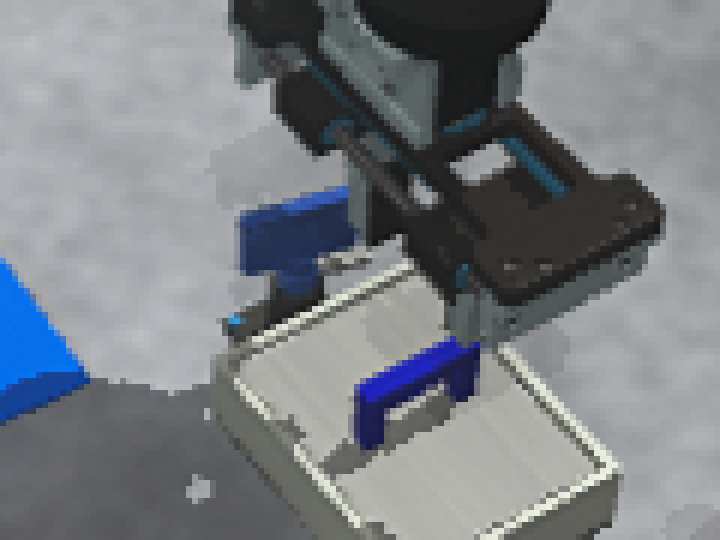

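The crop (red and blue swapped) shows the wing turned across the trap, the bar clear of the lid, and the gripper over the handle at (415,390). I'm descending and gripping.

Call:
{"op": "jog_arm", "data": {
  "travel": [
    [0, 0, 0.05],
    [0, 0, 0.1],
    [0, 0, 0.145],
    [0, 0, 0.16],
    [0, 0, 0.16],
    [0, 0, 0.16],
    [0, 0, 0.16],
    [0, 0, 0.16],
    [0, 0, 0.16],
    [0, 0, 0.16]
  ],
  "dr": [
    [0, 0, 0],
    [0, 0, 0],
    [0, 0, 0],
    [0, 0, 0],
    [0, 0, 0],
    [0, 0, 0],
    [0, 0, 0],
    [0, 0, 0],
    [0, 0, 0],
    [0, 0, 0]
  ],
  "claw": [0.6, 0.6, 0.6, 0.6, 0.4, 0.2, 0, 0, 0, 0],
  "newtons": 40
}}

```text
time_s: 34.35
tcp_pos: [0.5832, 0.0943, 0.0514]
eef_rot: [180.0, -0.0, 78.9]
contact_force: [-0.6, -0.1, 3.2]
gripper_width: 0.0118
gripper_force: 40.0
```

```bash
python3 st.py
```

```text
time_s 34.35
tcp_pos [0.5832 0.0943 0.0514]
eef_rot [ 1.79980e+02 -9.60000e-03  7.88666e+01]
contact_force [-0.6182 -0.0924  3.234 ]
moment [0.0061 0.3274 0.0005]
gripper_width 0.0118
gripper_force 40.0006
```

Call:
{"op": "jog_arm", "data": {
  "travel": [
    [0, 0, -0.01],
    [0, 0, -0.03],
    [0, 0, -0.06],
    [0, 0, -0.09],
    [0, 0, -0.12],
    [0, 0, -0.16],
    [0, 0, -0.2],
    [0, 0, -0.24],
    [0, 0, -0.25],
    [0, 0, -0.25]
  ],
  "dr": [
    [0, 0, 0],
    [0, 0, 0],
    [0, 0, 0],
    [0, 0, 0],
    [0, 0, 0],
    [0, 0, 0],
    [0, 0, 0],
    [0, 0, 0],
    [0, 0, 0],
    [0, 0, 0]
  ],
  "claw": [0, 0, 0, 0, 0, 0, 0, 0, 0, 0],
  "newtons": 45
}}

```text
time_s: 35.6
tcp_pos: [0.5829, 0.0943, 0.1763]
eef_rot: [180.0, -0.0, 78.9]
contact_force: [-0.3, -0.4, -3.3]
gripper_width: 0.0114
gripper_force: 45.0
```

```bash
python3 st.py
```

```text
time_s 35.6
tcp_pos [0.5829 0.0943 0.1763]
eef_rot [ 1.799854e+02 -3.310000e-02  7.885540e+01]
contact_force [-0.2663 -0.411  -3.3146]
moment [-0.1204 -0.1362 -0.0004]
gripper_width 0.0114
gripper_force 44.9992
```

Call:
{"op": "jog_arm", "data": {
  "travel": [
    [-0.03, 0.003, 0],
    [-0.1, 0.01, 0],
    [-0.19, 0.019, 0],
    [-0.29, 0.029, 0],
    [-0.39, 0.039, 0],
    [-0.49, 0.049, 0],
    [-0.59, 0.059, 0],
    [-0.69, 0.069, 0],
    [-0.77, 0.077, 0],
    [-0.816, 0.081, 0]
  ],
  "dr": [
    [0, 0, 0.004],
    [0, 0, 0.013],
    [0, 0, 0.025],
    [0, 0, 0.039],
    [0, 0, 0.053],
    [0, 0, 0.067],
    [0, 0, 0.08],
    [0, 0, 0.094],
    [0, 0, 0.105],
    [0, 0, 0.111]
  ],
  "claw": [0, 0, 0, 0, 0, 0, 0, 0, 0, 0]
}}

```text
time_s: 36.85
tcp_pos: [0.5424, -0.3163, 0.1748]
eef_rot: [-179.9, 0.1, 38.6]
contact_force: [0.2, 0.5, -1.9]
gripper_width: 0.0114
gripper_force: 45.0
```

Run:
```python
from st import *
print(s["joints"].round(1))
c=r.capture("top"); im=c["pixels"][...,::-1]
cv2.imwrite("pics/t6.png",im)
c=r.capture("scene"); cv2.imwrite("pics/s6.png",cv2.resize(np.ascontiguousarray(c["pixels"][150:400,60:360,::-1]),None,fx=2.4,fy=2.4))
```

```text
time_s 36.85
tcp_pos [ 0.5424 -0.3163  0.1748]
eef_rot [-1.799007e+02  8.010000e-02  3.864230e+01]
contact_force [ 0.2053  0.5236 -1.9218]
moment [-0.0949 -0.0448 -0.0028]
gripper_width 0.0114
gripper_force 44.9994
[-12.5  18.3  -9.6  -0.  -62.2 141.1]
```

View pics/s6.png

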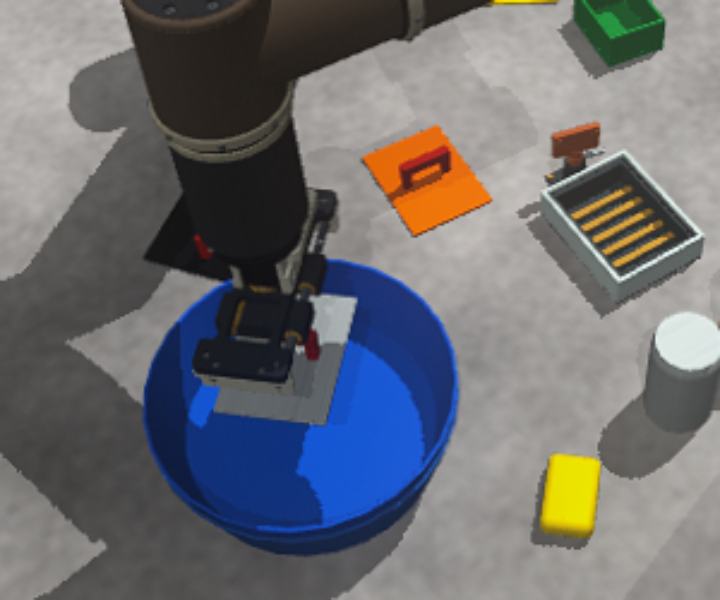

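The crop shows the lid held flat over the basin with its plate at about (290,360), and the trap is open and empty at (620,225). I'm lowering it.

Call:
{"op": "jog_arm", "data": {
  "travel": [
    [0, 0, 0],
    [0, 0, 0.03],
    [0, 0, 0.07],
    [0, 0, 0.11],
    [0, 0, 0.15],
    [0, 0, 0.19],
    [0, 0, 0.22],
    [0, 0, 0.24],
    [0, 0, 0.25],
    [0, 0, 0.25]
  ],
  "dr": [
    [0, 0, 0],
    [0, 0, 0],
    [0, 0, 0],
    [0, 0, 0],
    [0, 0, 0],
    [0, 0, 0],
    [0, 0, 0],
    [0, 0, 0],
    [0, 0, 0],
    [0, 0, 0]
  ],
  "claw": [0, 0, 0, 0, 0, 0, 0, 0, 0, 0]
}}

```text
time_s: 38.2
tcp_pos: [0.5441, -0.3139, 0.051]
eef_rot: [180.0, 0.0, 38.9]
contact_force: [0.5, -0.0, -3.1]
gripper_width: 0.0116
gripper_force: 45.0
```

Call:
{"op": "jog_arm", "data": {
  "travel": [
    [0, 0, 0.002],
    [0, 0, 0.004],
    [0, 0, 0.006],
    [0, 0, 0.008],
    [0, 0, 0.01],
    [0, 0, 0.012],
    [0, 0, 0.014],
    [0, 0, 0.014],
    [0, 0, 0.014],
    [0, 0, 0.014]
  ],
  "dr": [
    [0, 0, 0],
    [0, 0, 0],
    [0, 0, 0],
    [0, 0, 0],
    [0, 0, 0],
    [0, 0, 0],
    [0, 0, 0],
    [0, 0, 0],
    [0, 0, 0],
    [0, 0, 0]
  ],
  "claw": [0, 0, 0, 0, 0, 0, 0, 0, 0, 0]
}}

```text
time_s: 39.45
tcp_pos: [0.544, -0.3139, 0.0441]
eef_rot: [180.0, -0.0, 38.9]
contact_force: [0.3, 0.3, -3.0]
gripper_width: 0.0114
gripper_force: 45.0
```

Not touching yet (-3 N). I'm continuing slowly.

Call:
{"op": "jog_arm", "data": {
  "travel": [
    [0, 0, 0.001],
    [0, 0, 0.002],
    [0, 0, 0.003],
    [0, 0, 0.003],
    [0, 0, 0.004],
    [0, 0, 0.004],
    [0, 0, 0.004],
    [0, 0, 0.004],
    [0, 0, 0.004],
    [0, 0, 0.004]
  ],
  "dr": [
    [0, 0, 0],
    [0, 0, 0],
    [0, 0, 0],
    [0, 0, 0],
    [0, 0, 0],
    [0, 0, 0],
    [0, 0, 0],
    [0, 0, 0],
    [0, 0, 0],
    [0, 0, 0]
  ],
  "claw": [0, 0, 0, 0, 0, 0, 0, 0, 0, 0]
}}

```text
time_s: 40.7
tcp_pos: [0.5441, -0.3139, 0.0434]
eef_rot: [180.0, -0.0, 38.9]
contact_force: [-4.2, 3.0, 9.3]
gripper_width: 0.0114
gripper_force: 45.0
```

Call:
{"op": "jog_arm", "data": {
  "travel": [
    [0, 0, -0.001],
    [0, 0, -0.002],
    [0, 0, -0.002],
    [0, 0, -0.002],
    [0, 0, -0.002],
    [0, 0, -0.002],
    [0, 0, -0.02],
    [0, 0, -0.07],
    [0, 0, -0.14],
    [0, 0, -0.2]
  ],
  "dr": [
    [0, 0, 0],
    [0, 0, 0],
    [0, 0, 0],
    [0, 0, 0],
    [0, 0, 0],
    [0, 0, 0],
    [0, 0, 0],
    [0, 0, 0],
    [0, 0, 0],
    [0, 0, 0]
  ],
  "claw": [0, 0, 0.15, 0.25, 0.4, 0.5, 0.5, 0.5, 0.5, 0.5],
  "newtons": 10
}}

```text
time_s: 41.95
tcp_pos: [0.5443, -0.314, 0.1441]
eef_rot: [179.9, -0.0, 38.9]
contact_force: [0.6, 0.2, 0.3]
gripper_width: 0.044
gripper_force: 0.0
```

Call:
{"op": "jog_arm", "data": {
  "travel": [
    [0, 0, -0.05],
    [0, 0, -0.1],
    [0, 0, -0.15],
    [-0.05, 0, -0.2],
    [-0.1, 0, -0.2],
    [-0.2, 0, -0.2],
    [-0.3, 0, -0.2],
    [-0.3, 0, -0.2],
    [-0.3, 0, -0.2],
    [-0.3, 0, -0.2]
  ],
  "dr": [
    [0, 0, 0],
    [0, 0, 0],
    [0, 0, 0],
    [0, 0, 0],
    [0, 0, 0],
    [0, 0, 0],
    [0, 0, 0],
    [0, 0, 0],
    [0, 0, 0],
    [0, 0, 0]
  ],
  "claw": [0.5, 0.5, 0.5, 0.5, 0.5, 0.5, 0.5, 0.5, 0.5, 0.5]
}}

```text
time_s: 43.2
tcp_pos: [0.4277, -0.4077, 0.2419]
eef_rot: [-180.0, -0.0, 38.9]
contact_force: [-0.4, 0.6, 0.5]
gripper_width: 0.0438
gripper_force: 0.0
```

Run:
```python
from st import *
c=r.capture("scene"); im=c["pixels"][...,::-1]; W=cloud(c); x,y,z=W[...,0],W[...,1],W[...,2]
hsv=cv2.cvtColor(c["pixels"],cv2.COLOR_RGB2HSV)
m=(np.hypot(x-.544,y+.314)<.12)&(z<.045)&(z>.02)&(hsv[...,1]<80)
P=W[m]; print(len(P), cv2.minAreaRect((P[:,:2]*1000).astype(np.float32)), P.mean(0))
A=np.c_[P[:,:2],np.ones(len(P))]; print("plane",np.linalg.lstsq(A,P[:,2],rcond=None)[0])
cv2.imwrite("pics/s7.png",cv2.resize(np.ascontiguousarray(im[110:400,60:440]),None,fx=2,fy=2))
```

```text
time_s 43.2
tcp_pos [ 0.4277 -0.4077  0.2419]
eef_rot [-1.799896e+02 -2.100000e-03  3.893980e+01]
contact_force [-0.4225  0.5762  0.4794]
moment [-0.1127 -0.1131  0.0459]
gripper_width 0.0438
gripper_force 0.0
1906 ((543.3814697265625, -312.829833984375), (105.51286315917969, 139.62539672851562), 39.595184326171875) [ 0.54839889 -0.31628323  0.03033327]
plane [-0.00134873  0.00483994  0.0326037 ]
```

View pics/s7.png

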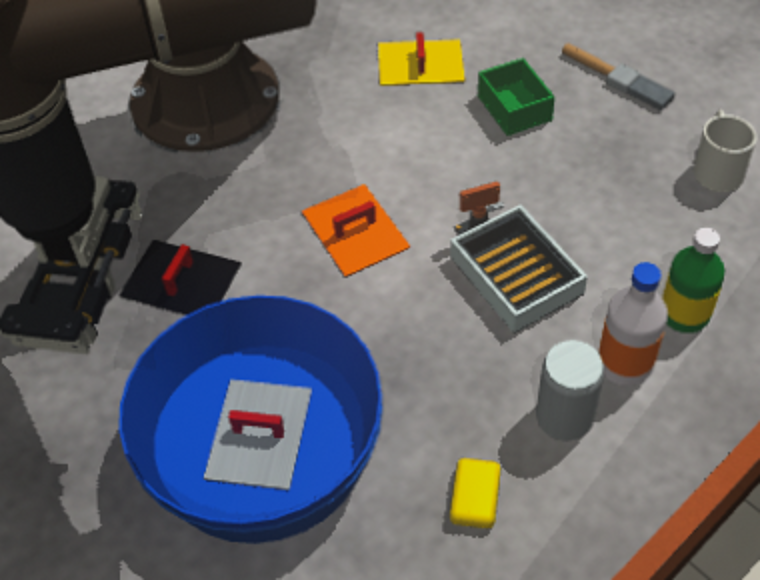

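The picture shows the lid flat and centred on the basin floor at (260,432). The latch is turned clear at (480,205), the gripper touches nothing, and the bystanders are where they were.

```bash
python3 -c "
from plant import r
print(r.close_job())"
```

```text
the job is handed in; nothing more can be done
None
```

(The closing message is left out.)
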